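# Scan the reel label in the lidded pot

### The arm

A 6-joint arm with a two-finger parallel gripper is mounted at the origin on the work surface. World frame = base frame: x ahead of the robot, y to its left, z up, the work surface at z = 0. Lengths are in mm, angles in rad, forces in N, time in s.
With the tool pointing down it reaches from about 400 to 925 mm from the base axis. Payload 12.5 kg.
Tool frame: the origin (TCP) lies at the very end of the fingers, on their centre line; the grasp point (between the pads) lies behind it (env.grip_depth is the z of the grasp point in the tool frame, in mm); z points along the fingers, y is the line along which they close (so a half turn about z gives the same grasp; the last joint's range is limited). The gripper opens to 95 mm and grips with 3 to 60 N. Pads are 20 mm wide; open, the fingers measure 119 mm over their backs; the gripper's body (75 mm by 180 mm) begins 59 mm behind the grasp point.
Start: joints at [1.158, 0.491, 1.559, -0, 1.092, -0.106], TCP at [188.739, 595.839, 214.661] pointing down, gripper open.
Joint ranges: [-3.1, 3.1], [-0.84, 2.19], [0.05, 2.79], [-1.13, 4.28], [0.06, 2.93], [-2.69, 2.69]. Speed limits (rad/s): [2.22, 2.22, 2.79, 3.14, 3.14, 3.14].

### API

Orientations are given as [roll, pitch, yaw] about the fixed x, y, z axes, in that order (R = Rz(yaw) Ry(pitch) Rx(roll)).
In Python, from cell import env, optics gives the robot as it stands.
- The arm moves only by the tool step_arm, never from a script. Its argument "moves" is a list of rows, each an object of numbers: "tx", "ty", "tz": the shift along the tool's x, y, z in mm; "roll": the turn about the tool's z in rad. In form: [{"tx": .., "ty": .., "tz": .., "roll": ..}, ...]. A call has 1 to 12 rows; each row is the pose to reach, as a shift and turn from the pose commanded when the call began, along the tool's axes at that moment; what a row does not reach only later rows make up. A row lasts 1/12 s, in which the tool goes at most 41.7 mm and 7.16 degrees, less where a joint would pass 70% of its speed; a pose out of reach is approached as far as the arm can. A call with a gripper value outside its range is refused whole. "grip" is the finger opening in mm, from 0 to 95.1, set as the call begins (left out, the last holds). The fingers move at their own pace and stop on an object; the grip force is fixed at half the most. Time passes only in rows, so rows that repeat a pose let the fingers close. It gives the time, the measured TCP pose, the force, the opening and the grip force at its end, in the units of the state.
- env.state(): the state, without advancing time (a new reading comes with each control period).
- optics.read_camera(name): name is "scene" or "side" or "wrist"; returns a dict with "pixels" (400x640x3 uint8, blue, green, red), "mtx" (3x3 intrinsics, pixels), "view" (4x4, takes a point from world to camera coordinates). Camera axes: x right, y down, z forward; pixel columns grow to the right and rows downward; lengths in mm; the calibration is good to about 2 mm. A picture is of the moment at which its call begins. There is no depth.
- env.job_done(): hands the job in; it is judged then, once.
The state is a dict: "t": time; "joints": joint angles; "qvel": joint speeds; "tau": joint torques, N m; "eef_pos": TCP position; "tcp_rot": TCP orientation; "ft_force": force on the tool from outside, world axes, zero at the start; "moment": the same for the moment, N m; "opening": opening from 0.0 (shut) to 1.0 (fully open); "grip_force": force on a finger pad.
Only numpy, scipy, OpenCV 4.12 (cv2) and the standard library are available. Lean on these libraries where they do the work, as an engineer would, in place of code of your own. Each camera call takes 0.05 s, during which the arm holds its last target. There are 200 camera calls.

### The job

Lift the lid off the larger steel pot by its knob and set it down flat in the middle of the rubber mat. Take the scanner from its rest and, from above the pot's rim, aim its window down at the middle of the label on the reel inside, about 12 cm away, holding it steady there for at least a second and a half; then lay it back in its rest the way it lay. Finally put the lid back on the pot, properly seated; drop nothing, and leave the pot and everything else where it stands.

Things in the scene. Friction and masses are not known exactly. Their poses are not given: they have to be found in the camera images.
- big_pot: The larger of two plain round steel pots: outer diameter 150 mm, 80 mm high, wall 4 mm, floor 5 mm thick. Loose, 0.9 kg. Origin: centre of its underside; z up. The two pots may stand in either of two places.
- big_lid: Loose steel lid, 158 mm across, that starts seated on the larger pot. Origin: centre of its underside, z up. Below the brim is a plug 132 mm across and 8 mm deep that sits in the pot's mouth with 5 mm to spare all round; seated, the origin is 72 mm above the pot's underside. On a flat surface it stands level on its plug. The top of the brim is at z = 14 mm.
- big_knob (a point): Middle of the larger lid's black knob, an upright cylinder 34 mm across and 22 mm high (z = 30 to 52 mm over the lid's origin, this point at 41 mm), on a stem 18 mm across.
- reel: Loose reel of wire, black flanges, 84 mm across and 45 mm high, standing upright anywhere on the floor of the larger pot, hidden while the lid is on. Origin: centre of its underside.
- label (a point): Middle of the white bar-code label, 46 mm square, lying flat on top of the reel, 45 mm above the reel's underside (50 mm above the bench).
- mat: Fixed black rubber mat, 170 mm square, 4 mm thick, on the bench. Origin: centre of its underside (its top is at z = 4 mm); x and y along its sides.
- scanner: Loose grey hand scanner, 0.22 kg, lying level on its rest. Origin: on the handle's underside; x along the handle towards the head, z up. Handle: a bar 30 mm wide (y), 32 mm high (z = 0 to 32 mm), x = -75 to 90 mm. In front a head 60 mm wide, x = 73 to 137, z = -20 to 44 mm, its window looking 45 degrees down and forward. Grip the handle between the rest's forks, at about x = 10 mm.
- scanner_window (a point): Middle of the scanner's black window, in the scanner's frame at x = 122.7, y = 0, z = -5.7 mm. Its z axis is the line of sight, out of the window: 45 degrees forward (+x of the scanner) and down while the handle is level. Its x axis is the scanner's y axis.
- rest: Fixed scanner rest: base plate 150 x 80 x 8 mm (centred at x = 10 mm) and two aluminium forks 12 mm thick and 48 mm wide at x = -35 and 55 mm. The handle lies on their flat tops, 60 mm above the bench, between cheeks 14 mm high and 38 mm apart. Origin: on the bench, z up, x towards the scanner's head; with the scanner home its origin is at (0, 0, 60 mm).
- small_pot: Bystander: the smaller steel pot, 104 mm across, 55 mm high. Origin: centre of its underside.
- small_lid: Bystander: lid on the smaller pot, 112 mm across; the top of its knob is 99 mm above the bench. Origin: centre of its underside.
- bowl: Bystander: open steel bowl, 100 mm across, 40 mm high. Origin: centre of its underside.
- tap_wrench: Bystander: dark steel tap wrench, 170 mm long (x), 24 mm high, lying on the bench.
- screwdriver: Bystander: screwdriver, 130 mm long, lying on the bench.
- oil_bottle: Bystander: white oil bottle, 56 mm across, 130 mm high. Origin: centre of its underside.
- vee_block: Bystander: dark steel block, 70 by 50 by 45 mm. Origin: centre of its underside.
Things that resemble listed ones, but are neither listed nor needed, are in the scene too. Leave any orange or red look-alike of the rest alone.

How it is judged:
By the outcome, as a careful person would: the job done as asked, in the order asked, and still so for the second after the job is handed in, with the robot touching nothing.
It also fails if it takes over 69 s, if anything falls off the work surface, if the arm or the gripper's body presses on something with over 40 N, if the wrist force passes 120 N, or if a joint passes its speed limit or range.

## Working session

There is one attempt and no reset: what is moved stays moved. The work goes in short steps, Python scripts to look and compute and a tool call to move; the robot and the scene stay as the last step left them, time stands still between calls to the robot, and variables do not carry over. Pictures are saved under pics/ and viewed, at most 10 in all, crops included, and the job is handed in when it is done.

Besides the shell and the picture viewer there is one more tool, called after ">>>" as name([rows], argument=value, ...), one row to a line, values as JSON. step_arm: Moves the arm, as the interface text tells. Its arguments: {"type":"object","properties":{"moves":{"type":"array"},"grip":{"type":"number"}},"required":["moves"]}

```bash
ls; mkdir -p pics
python3 - <<'E'
from cell import env, optics
import cv2,pickle,numpy as np
d={}
for n in ("scene","side","wrist"):
    d[n]=optics.read_camera(n); 
    v=d[n]["view"]; print(n,np.round(d[n]["mtx"],1).tolist(),np.round(v,3).tolist(), np.round(-v[:3,:3].T@v[:3,3]))
pickle.dump(d,open("im0.pkl","wb"))
cv2.imwrite("pics/scene0.png",d["scene"]["pixels"]);cv2.imwrite("pics/side0.png",d["side"]["pixels"]);cv2.imwrite("pics/wrist0.png",d["wrist"]["pixels"])
print(env.state(),env.grip_depth)
E
```

```text
pics
scene [[433.6, 0.0, 319.1], [0.0, 433.6, 193.8], [0.0, 0.0, 1.0]] [[-0.608, 0.794, 0.014, 331.56], [0.423, 0.339, -0.84, -121.235], [-0.672, -0.505, -0.542, 1544.794], [0.0, 0.0, 0.0, 1.0]] [1291.  558.  731.]
side [[514.9, 0.0, 315.9], [0.0, 514.9, 197.3], [0.0, 0.0, 1.0]] [[0.971, -0.239, 0.013, -480.64], [-0.157, -0.676, -0.72, 152.829], [0.181, 0.697, -0.694, 1627.529], [0.0, 0.0, 0.0, 1.0]] [  195. -1146.  1246.]
wrist [[332.0, 0.0, 318.7], [0.0, 332.0, 197.9], [0.0, 0.0, 1.0]] [[0.302, 0.953, -0.001, -624.04], [0.92, -0.291, 0.263, -29.694], [0.251, -0.081, -0.965, 390.449], [0.0, 0.0, 0.0, 1.0]] [118. 618. 384.]
{'t': 0.15, 'joints': array([ 1.15840057e+00,  4.91393474e-01,  1.55935082e+00, -1.71986735e-05,
        1.09171816e+00, -1.05582650e-01]), 'qvel': array([ 0.000699  , -0.00144132, -0.00318109,  0.00170854,  0.00080751,
       -0.00281332]), 'tau': array([ 1.48815659e-03, -6.12888622e+01, -2.58280653e+01,  6.92882063e-02,
        4.72924125e-02, -1.05005274e-04]), 'eef_pos': array([188.65388121, 595.63471188, 214.19890804]), 'tcp_rot': array([-3.14072610e+00, -7.64940494e-05,  2.83478745e+00]), 'ft_force': array([-0.32514109, -0.14578007,  0.83677725]), 'moment': array([-0.03888637,  0.00537092, -0.04912373]), 'grip_force': 0.0, 'opening': 0.9952010047689115} -18.8
```

View pics/scene0.png

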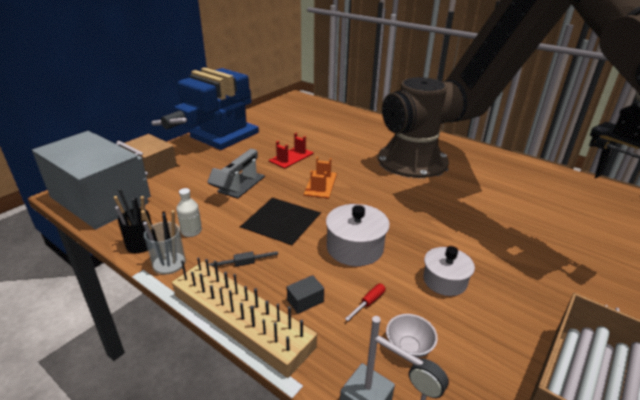

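View pics/side0.png

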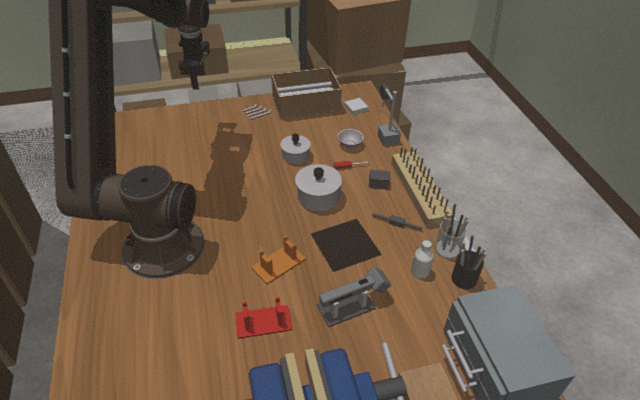

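The scene view shows the big pot with its knob at (358,213), the mat at (282,220) and the scanner at (237,172). In the side view they are at (318,173), (346,244) and (350,295). The red and orange rests are decoys.

```bash
cat > h.py <<'E'
import numpy as np, cv2, pickle
def cast(c,uv,z):
    "pixels -> world points on plane z"
    uv=np.atleast_2d(np.float64(uv)); v=c["view"]; R=v[:3,:3]; o=-R.T@v[:3,3]
    d=(np.linalg.inv(c["mtx"])@np.c_[uv,np.ones(len(uv))].T).T@R
    return o+d*((z-o[2])/d[:,2])[:,None]
def tri(c1,p1,c2,p2):
    X=cv2.triangulatePoints(c1["mtx"]@c1["view"][:3],c2["mtx"]@c2["view"][:3],np.float64(p1).reshape(2,1),np.float64(p2).reshape(2,1))
    return (X[:3]/X[3]).ravel()
def proj(c,P):
    q=c["mtx"]@(c["view"][:3,:3]@np.float64(P)+c["view"][:3,3]); return q[:2]/q[2]
def blob(c,lo,hi,box,k=0):
    "largest contour in box (x0,y0,x1,y1) of pixels with max channel in lo..hi"
    x0,y0,x1,y1=box; m=np.zeros((400,640),np.uint8); g=c["pixels"].max(2)
    m[y0:y1,x0:x1]=((g>=lo)&(g<=hi))[y0:y1,x0:x1]*255
    cs,_=cv2.findContours(m,cv2.RETR_EXTERNAL,cv2.CHAIN_APPROX_NONE)
    return sorted(cs,key=cv2.contourArea)[-1-k]
def cen(k): m=cv2.moments(k); return np.array([m["m10"]/m["m00"],m["m01"]/m["m00"]])
E
python3 - <<'E'
from h import *
d=pickle.load(open("im0.pkl","rb")); s,e=d["scene"],d["side"]
k1=blob(s,0,45,(345,200,372,222)); k2=blob(e,0,45,(308,163,330,182))
print(cv2.boundingRect(k1),cv2.boundingRect(k2),cen(k1),cen(k2),tri(s,cen(k1),e,cen(k2)))
for c,b in((s,(235,190,328,248)),(e,(305,212,388,275))):
    m=blob(c,0,50,b); q=cv2.boxPoints(cv2.minAreaRect(m)); a=cv2.approxPolyDP(m,5,True)[:,0]
    print(len(a),cast(c,cen(m),4).round(1),cast(c,a,4).round(1).tolist())
cv2.imwrite("pics/scan.png",np.hstack([cv2.resize(s["pixels"][135:205,195:275],(400,350),interpolation=2),cv2.resize(e["pixels"][255:325,310:390],(400,350),interpolation=2)]))
E
```

```text
Traceback (most recent call last):
  File "h.py", line 18, in cen
    def cen(k): m=cv2.moments(k); return np.array([m["m10"]/m["m00"],m["m01"]/m["m00"]])
                                                   ~~~~~~~~^~~~~~~~~
ZeroDivisionError: float division by zero
```

View pics/wrist0.png

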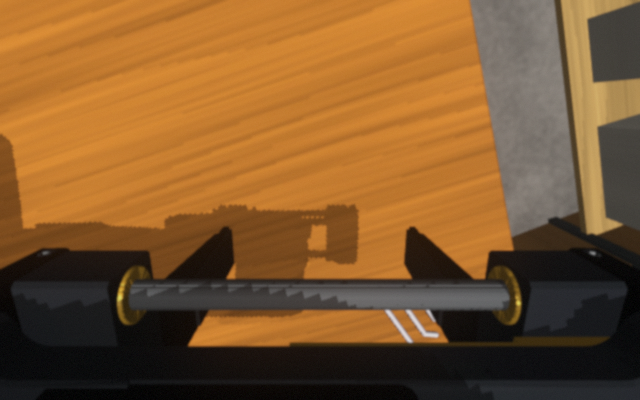

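The wrist view shows the fingers at about (205,280) and (430,280), with only bare bench below. The thresholds were too low, so I'll loosen them.

Run:
```python
from h import *
d=pickle.load(open("im0.pkl","rb")); s,e=d["scene"],d["side"]
cv2.imwrite("pics/scan.png",np.hstack([cv2.resize(s["pixels"][135:205,195:275],(400,350),interpolation=2),cv2.resize(e["pixels"][255:325,310:390],(400,350),interpolation=2)]))
print(e["pixels"].max(2)[164:184:2,306:332:2]); print(s["pixels"].max(2)[202:224:2,346:372:2])
for c,b in((s,(235,190,328,248)),(e,(305,212,388,275))):
    m=blob(c,0,60,b); a=cv2.approxPolyDP(m,5,True)[:,0]
    print(cv2.contourArea(m),cast(c,cen(m),4).round(1),a.tolist(),cast(c,a,4).round(1).tolist())
```

```text
[[ 93 106 131 144 150 157 159 150 149 144 139 131 131]
 [146 165 164 163 165 163 160 161 161 166 163 161 141]
 [169 165 163 165 128  59  51  54 133 169 169 165 165]
 [168 165 170 163  63  53  52  48  55 153 168 166 165]
 [165 160 164 165  65  54  53  55  51 147 166 166 169]
 [170 166 167 170  67  48  48  51  51 156 167 168 168]
 [164 166 167 164 124  50  51  48  74 173 164 170 167]
 [165 165 164 166 166  63  54  62 113 115 166 168 169]
 [166 171 164 165 169  99  79 102 107 109 169 166 165]
 [168 165 164 164 162 167 129 126 131 149 167 170 167]]
[[151 154 156 161 167 170 171 170 171 167 165 164 164]
 [175 177 183 185 170 147 149 158 173 182 178 171 167]
 [200 201 202 172  89  51  46  55  94 169 203 197 191]
 [206 206 197 104  26  23  21  23  27  99 198 208 207]
 [203 208 196  88  17  24  23  24  21  80 195 208 208]
 [209 208 198  87  11  17  17  17  13  85 195 206 208]
 [209 208 198  90   8  10  10   9  11  99 200 207 206]
 [210 207 197 126  25  10   9   7  49 147 203 206 204]
 [208 183 149 114  58  18  11  51 153 197 205 204 206]
 [204 144 118 114  72  31  31  75 184 206 203 205 208]
 [203 147 120 120 108  77  72 113 188 204 208 208 208]]
1895.5 [[ 567.8 -118.5    4. ]] [[241, 226], [292, 243], [319, 213], [271, 199]] [[655.1, -187.7, 4.0], [623.7, -29.7, 4.0], [471.5, -56.9, 4.0], [504.1, -215.0, 4.0]]
1948.0 [[ 558.7 -129.8    4. ]] [[356, 219], [312, 234], [333, 270], [379, 254]] [[625.3, -30.3, 4.0], [466.7, -62.2, 4.0], [494.4, -219.1, 4.0], [651.0, -191.4, 4.0]]
```

View pics/scan.png

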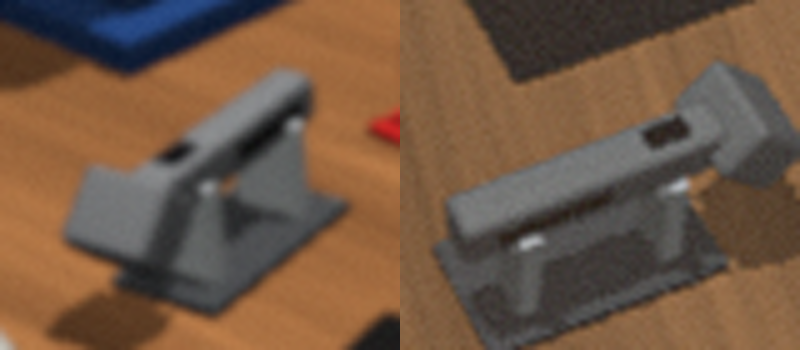

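The crops show the scanner handle with its rear top edge near side (322,298) and its head to the right (head corner near (385,270)); the mat corners were found well.

Run:
```python
from h import *
d=pickle.load(open("im0.pkl","rb")); s,e=d["scene"],d["side"]
k1=blob(s,0,70,(348,203,370,219)); k2=blob(e,0,80,(312,166,326,179))
P=tri(s,cen(k1),e,cen(k2)); print(cv2.boundingRect(k1),cv2.boundingRect(k2),P, proj(s,P)-cen(k1))
print(cast(s,cen(k1),113),cast(e,cen(k2),113))
# knob top-edge check
q=cast(e,[[320,294.4],[323.6,302.6],[323,302.6],[373.6,285],[320,294.4],[366,276]],92);print("side",q.round(1).tolist(),
 np.arctan2(*(q[3]-q[2])[[1,0]]),np.arctan2(*(q[5]-q[4])[[1,0]]))
f=lambda x,y:[195+x/5,135+y/5]
q=cast(s,[f(275,70),f(310,80),f(125,165),f(275,70),f(180,178),f(310,80)],92);print("scene",q.round(1).tolist(),np.arctan2(*(q[2]-q[3])[[1,0]]),np.arctan2(*(q[4]-q[5])[[1,0]]))
```

```text
(353, 206, 11, 13) (314, 168, 9, 11) [527.85765262 106.31791099 111.04424114] [ 0.09234584 -0.04814833]
[[530.5804748  107.67627156 113.        ]] [[527.18058859 104.35306743 113.        ]]
side [[417.3, -356.7, 92.0], [420.2, -384.4, 92.0], [418.6, -384.0, 92.0], [568.4, -360.4, 92.0], [417.3, -356.7, 92.0], [557.5, -326.2, 92.0]] 0.15653277856576708 0.21390025232834145
scene [[426.9, -372.5, 92.0], [422.9, -345.3, 92.0], [571.0, -353.3, 92.0], [426.9, -372.5, 92.0], [561.3, -316.4, 92.0], [422.9, -345.3, 92.0]] 0.13315307530094003 0.20568886996957572
```

Create go.py:
```python
import sys,numpy as np
from cell import env
from scipy.spatial.transform import Rotation as R
def rem(x,y,z,yaw):
    s=env.state(); r=R.from_euler("xyz",s["tcp_rot"]); y0=s["tcp_rot"][2]
    d=r.inv().apply(np.array([x,y,z])-s["eef_pos"]); a=(y0-yaw+np.pi)%(2*np.pi)-np.pi
    print("t %.2f pos %s rot %s F %s"%(s["t"],s["eef_pos"].round(1),s["tcp_rot"].round(4),s["ft_force"].round(1)),"-> move",d.round(1),"roll %.4f"%a,"dist %.0f"%np.linalg.norm(d), "j",s["joints"].round(2))
if __name__=="__main__": rem(*map(float,sys.argv[1:]))
```

```text
(no output)
```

>>> step_arm([
  {"tx": -380, "ty": -293, "roll": 1.0},
  {"tx": -380, "ty": -293, "roll": 1.0},
  {"tx": -380, "ty": -293, "roll": 1.0},
  {"tx": -380, "ty": -293, "roll": 1.0},
  {"tx": -380, "ty": -293, "roll": 1.0},
  {"tx": -380, "ty": -293, "roll": 1.0},
  {"tx": -380, "ty": -293, "roll": 1.0},
  {"tx": -380, "ty": -293, "roll": 1.0},
  {"tx": -380, "ty": -293, "roll": 1.0},
  {"tx": -380, "ty": -293, "roll": 1.0},
  {"tx": -380, "ty": -293, "roll": 1.0},
  {"tx": -380, "ty": -293, "roll": 1.0},
], grip=95)

```text
validation failed for argument at $.mo...
```

```bash
python3 go.py 528.5 106 180 1.835
python3 - <<'E'
from cell import optics
import cv2,pickle
from h import *
w=optics.read_camera("wrist"); pickle.dump(w,open("w1.pkl","wb")); cv2.imwrite("pics/w1.png",w["pixels"])
print(proj(w,[528.5,106,124]))
E
```

```text
t 0.15 pos [188.7 595.6 214.2] rot [-3.1407e+00 -1.0000e-04  2.8348e+00] F [-0.3 -0.1  0.8] -> move [-471.9 -364.1   34.5] roll 0.9998 dist 597 j [ 1.16  0.49  1.56 -0.    1.09 -0.11]
[ 12.95521134 583.16482996]
```

>>> step_arm([
  {"tx": -380, "ty": -293, "tz": 0, "roll": 1.0},
  {"tx": -380, "ty": -293, "tz": 0, "roll": 1.0},
  {"tx": -380, "ty": -293, "tz": 0, "roll": 1.0},
  {"tx": -380, "ty": -293, "tz": 0, "roll": 1.0},
  {"tx": -380, "ty": -293, "tz": 0, "roll": 1.0},
  {"tx": -380, "ty": -293, "tz": 0, "roll": 1.0},
  {"tx": -380, "ty": -293, "tz": 0, "roll": 1.0},
  {"tx": -380, "ty": -293, "tz": 0, "roll": 1.0},
  {"tx": -380, "ty": -293, "tz": 0, "roll": 1.0},
  {"tx": -380, "ty": -293, "tz": 0, "roll": 1.0},
  {"tx": -380, "ty": -293, "tz": 0, "roll": 1.0},
  {"tx": -380, "ty": -293, "tz": 0, "roll": 1.0},
], grip=95)

```text
t: 1.2
eef_pos: [464.4, 198.6, 214.7]
tcp_rot: [3.141, 0.0, 1.833]
ft_force: [-0.1, 0.5, -0.3]
opening: 1.001
grip_force: 0.0
```

```bash
python3 go.py 528.5 106 180 1.835
python3 - <<'E'
from cell import optics
import cv2,pickle
from h import *
w=optics.read_camera("wrist"); pickle.dump(w,open("w1.pkl","wb")); cv2.imwrite("pics/w1.png",w["pixels"])
print(proj(w,[528.5,106,124]))
E
```

```text
t 1.20 pos [464.4 198.6 214.7] rot [3.1411e+00 4.0000e-04 1.8329e+00] F [-0.1  0.5 -0.3] -> move [-106.    37.9   34.7] roll -0.0021 dist 118 j [ 0.27  0.32  1.85 -0.    0.97  0.01]
[361.24900038 314.43005036]
```

>>> step_arm([
  {"tx": -36, "ty": 13, "tz": 0, "roll": 0},
  {"tx": -72, "ty": 26, "tz": 15, "roll": 0},
  {"tx": -106, "ty": 38, "tz": 35, "roll": 0},
  {"tx": -106, "ty": 38, "tz": 65, "roll": 0},
  {"tx": -106, "ty": 38, "tz": 90, "roll": 0},
  {"tx": -106, "ty": 38, "tz": 110, "roll": 0},
  {"tx": -106, "ty": 38, "tz": 120, "roll": 0},
  {"tx": -106, "ty": 38, "tz": 120, "roll": 0},
])

```text
t: 1.92
eef_pos: [526.0, 109.3, 92.8]
tcp_rot: [-3.138, -0.001, 1.835]
ft_force: [0.2, 0.0, 0.1]
opening: 0.996
grip_force: 0.0
```

>>> step_arm([
  {"tx": 0, "ty": 0, "tz": 0, "roll": 0},
  {"tx": 0, "ty": 0, "tz": 0, "roll": 0},
  {"tx": 0, "ty": 0, "tz": 0, "roll": 0},
  {"tx": 0, "ty": 0, "tz": 0, "roll": 0},
  {"tx": 0, "ty": 0, "tz": 0, "roll": 0},
  {"tx": 0, "ty": 0, "tz": 0, "roll": 0},
  {"tx": 0, "ty": 0, "tz": 0, "roll": 0},
  {"tx": 0, "ty": 0, "tz": 0, "roll": 0},
], grip=20)

```text
t: 2.58
eef_pos: [526.9, 109.4, 94.8]
tcp_rot: [3.141, -0.0, 1.835]
ft_force: [-1.2, -1.0, -0.4]
opening: 0.492
grip_force: 0.0
```

```bash
python3 go.py 561.5 -124 170 1.835
```

```text
t 2.58 pos [526.9 109.4  94.8] rot [ 3.1414e+00 -1.0000e-04  1.8349e+00] F [-1.2 -1.  -0.4] -> move [-234.3  -27.5  -75.3] roll -0.0001 dist 248 j [ 0.08  0.53  1.89  0.    0.72 -0.18]
```

>>> step_arm([
  {"tx": -3, "ty": 0, "tz": 0, "roll": 0},
  {"tx": -3, "ty": 0, "tz": 0, "roll": 0},
  {"tx": -3, "ty": 0, "tz": 0, "roll": 0},
  {"tx": -3, "ty": 0, "tz": 0, "roll": 0},
  {"tx": -3, "ty": 0, "tz": 0, "roll": 0},
  {"tx": -3, "ty": 0, "tz": 0, "roll": 0},
  {"tx": -3, "ty": 0, "tz": 0, "roll": 0},
])

```text
t: 3.17
eef_pos: [528.3, 106.4, 94.8]
tcp_rot: [3.14, 0.0, 1.835]
ft_force: [5.4, -0.1, -0.8]
opening: 0.349
grip_force: 30.0
```

>>> step_arm([
  {"tx": 0, "ty": 0, "tz": -2, "roll": 0},
  {"tx": 0, "ty": 0, "tz": -6, "roll": 0},
  {"tx": 0, "ty": 0, "tz": -12, "roll": 0},
  {"tx": 0, "ty": 0, "tz": -21, "roll": 0},
  {"tx": 0, "ty": 0, "tz": -32, "roll": 0},
  {"tx": 0, "ty": 0, "tz": -43, "roll": 0},
  {"tx": 0, "ty": 0, "tz": -51, "roll": 0},
  {"tx": 0, "ty": 0, "tz": -57, "roll": 0},
  {"tx": 0, "ty": 0, "tz": -60, "roll": 0},
  {"tx": 0, "ty": 0, "tz": -60, "roll": 0},
])

```text
t: 4.0
eef_pos: [527.6, 106.5, 155.2]
tcp_rot: [3.141, 0.0, 1.835]
ft_force: [0.5, -0.5, -1.6]
opening: 0.352
grip_force: 30.0
```

```bash
python3 go.py 561.5 -124 155 1.835
python3 - <<'E'
from cell import optics
import pickle
from h import *
d={n:optics.read_camera(n) for n in("scene","side")}; pickle.dump(d,open("im1.pkl","wb"))
cv2.imwrite("pics/lift.png",np.hstack([cv2.resize(d["scene"]["pixels"][160:300,280:440],(400,350)),cv2.resize(d["side"]["pixels"][100:240,240:400],(400,350))]))
E
```

```text
t 4.00 pos [527.6 106.5 155.2] rot [3.1409 0.     1.8348] F [ 0.5 -0.5 -1.6] -> move [-2.313e+02 -2.750e+01  2.000e-01] roll -0.0002 dist 233 j [ 0.08  0.44  1.84  0.    0.86 -0.19]
```

View pics/lift.png

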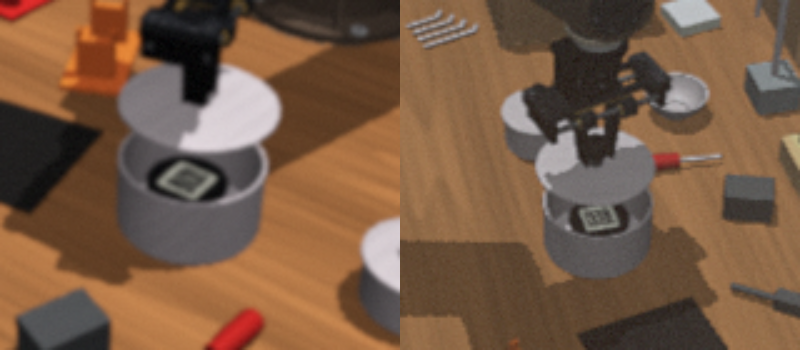

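The lid hangs level above the pot, and the label is visible at lift.png (188,180) on the left and (600,218) on the right.

>>> step_arm([
  {"tx": -6, "ty": -1, "tz": 0, "roll": 0},
  {"tx": -22, "ty": -3, "tz": 0, "roll": 0},
  {"tx": -45, "ty": -5, "tz": 0, "roll": 0},
  {"tx": -72, "ty": -8, "tz": 0, "roll": 0},
  {"tx": -100, "ty": -12, "tz": 0, "roll": 0},
  {"tx": -130, "ty": -15, "tz": 0, "roll": 0},
  {"tx": -160, "ty": -19, "tz": 0, "roll": 0},
  {"tx": -187, "ty": -22, "tz": 0, "roll": 0},
  {"tx": -210, "ty": -25, "tz": 0, "roll": 0},
  {"tx": -225, "ty": -27, "tz": 0, "roll": 0},
  {"tx": -231, "ty": -27, "tz": 0, "roll": 0},
  {"tx": -231, "ty": -27, "tz": 0, "roll": 0},
])

```text
t: 5.1
eef_pos: [561.8, -124.5, 154.2]
tcp_rot: [-3.141, -0.0, 1.833]
ft_force: [0.7, 0.6, -2.6]
opening: 0.351
grip_force: 30.0
```

>>> step_arm([
  {"tx": 0, "ty": 0, "tz": 4, "roll": 0},
  {"tx": 0, "ty": 0, "tz": 14, "roll": 0},
  {"tx": 0, "ty": 0, "tz": 29, "roll": 0},
  {"tx": 0, "ty": 0, "tz": 46, "roll": 0},
  {"tx": 0, "ty": 0, "tz": 63, "roll": 0},
  {"tx": 0, "ty": 0, "tz": 80, "roll": 0},
  {"tx": 0, "ty": 0, "tz": 95, "roll": 0},
  {"tx": 0, "ty": 0, "tz": 106, "roll": 0},
  {"tx": 0, "ty": 0, "tz": 113, "roll": 0},
  {"tx": 0, "ty": 0, "tz": 117, "roll": 0},
  {"tx": 0, "ty": 0, "tz": 117, "roll": 0},
  {"tx": 0, "ty": 0, "tz": 117, "roll": 0},
])

```text
t: 6.1
eef_pos: [562.1, -123.5, 37.9]
tcp_rot: [3.141, 0.0, 1.835]
ft_force: [-0.3, 0.5, -1.8]
opening: 0.349
grip_force: 30.0
```

```bash
python3 go.py 561.5 -124 26.5 1.835
python3 - <<'E'
from cell import optics
import pickle
from h import *
d={n:optics.read_camera(n) for n in("scene","side")}; pickle.dump(d,open("im2.pkl","wb"))
cv2.imwrite("pics/mat.png",np.hstack([cv2.resize(d["scene"]["pixels"][160:300,200:360],(400,350)),cv2.resize(d["side"]["pixels"][160:300,270:430],(400,350))]))
E
```

```text
t 6.10 pos [ 562.1 -123.5   37.9] rot [3.1412e+00 1.0000e-04 1.8350e+00] F [-0.3  0.5 -1.8] -> move [-0.4 -0.7 11.4] roll -0.0000 dist 11 j [-0.33  0.65  1.84  0.    0.65 -0.6 ]
```

View pics/mat.png

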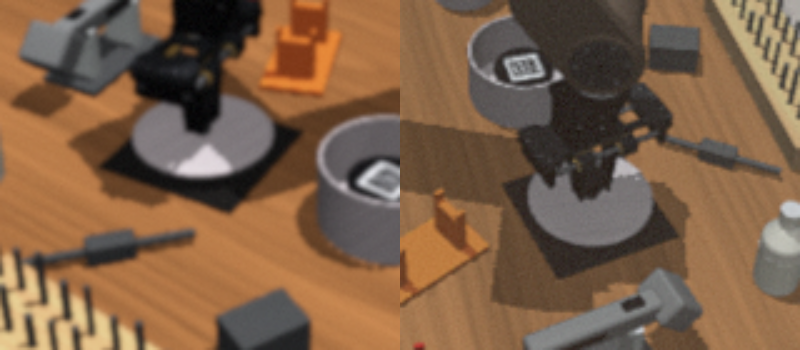

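The lid is above the mat, centred on it: the lid is at about (203,138) on the left and (590,205) on the right.

>>> step_arm([
  {"tx": 0, "ty": 0, "tz": 4, "roll": 0},
  {"tx": 0, "ty": 0, "tz": 8, "roll": 0},
  {"tx": 0, "ty": 0, "tz": 9.5, "roll": 0},
  {"tx": 0, "ty": 0, "tz": 10.3, "roll": 0},
  {"tx": 0, "ty": 0, "tz": 11, "roll": 0},
  {"tx": 0, "ty": 0, "tz": 11, "roll": 0},
  {"tx": 0, "ty": 0, "tz": 11, "roll": 0},
])

```text
t: 6.78
eef_pos: [561.9, -123.6, 26.7]
tcp_rot: [3.141, -0.0, 1.835]
ft_force: [-0.2, 0.1, -0.9]
opening: 0.352
grip_force: 30.0
```

>>> step_arm([
  {"tx": 0, "ty": 0, "tz": 0.4, "roll": 0},
  {"tx": 0, "ty": 0, "tz": 0.8, "roll": 0},
  {"tx": 0, "ty": 0, "tz": 0.8, "roll": 0},
])

```text
t: 7.03
eef_pos: [561.9, -123.6, 26.6]
tcp_rot: [3.141, 0.0, 1.835]
ft_force: [-3.2, 0.8, 9.0]
opening: 0.346
grip_force: 30.0
```

>>> step_arm([
  {"tx": 0, "ty": 0, "tz": 0, "roll": 0},
  {"tx": 0, "ty": 0, "tz": 0, "roll": 0},
  {"tx": 0, "ty": 0, "tz": 0, "roll": 0},
  {"tx": 0, "ty": 0, "tz": 0, "roll": 0},
  {"tx": 0, "ty": 0, "tz": 0, "roll": 0},
  {"tx": 0, "ty": 0, "tz": 0, "roll": 0},
], grip=75)

```text
t: 7.53
eef_pos: [561.9, -123.6, 25.7]
tcp_rot: [3.142, -0.0, 1.835]
ft_force: [0.5, 0.5, 0.4]
opening: 0.717
grip_force: 0.0
```

>>> step_arm([
  {"tx": 0, "ty": 0, "tz": -15, "roll": 0},
  {"tx": 0, "ty": 0, "tz": -40, "roll": 0},
  {"tx": 0, "ty": 0, "tz": -80, "roll": 0},
  {"tx": 0, "ty": 0, "tz": -120, "roll": 0},
  {"tx": 0, "ty": 0, "tz": -155, "roll": 0},
  {"tx": -30, "ty": 0, "tz": -185, "roll": 0.1},
  {"tx": -60, "ty": 0, "tz": -200, "roll": 0.22},
  {"tx": -90, "ty": 0, "tz": -200, "roll": 0.34},
  {"tx": -110, "ty": 0, "tz": -200, "roll": 0.46},
  {"tx": -120, "ty": 0, "tz": -200, "roll": 0.58},
  {"tx": -120, "ty": 0, "tz": -200, "roll": 0.7},
  {"tx": -120, "ty": 0, "tz": -200, "roll": 0.82},
])

```text
t: 8.53
eef_pos: [593.0, -240.3, 225.3]
tcp_rot: [-3.141, -0.0, 1.008]
ft_force: [0.4, 0.5, 0.1]
opening: 0.789
grip_force: 0.0
```

```bash
python3 go.py 506 -349 220 0.18
python3 - <<'E'
from cell import optics
import pickle
from h import *
d={n:optics.read_camera(n) for n in("scene","side","wrist")}; pickle.dump(d,open("im3.pkl","wb"))
s,e=d["scene"],d["side"]
# label: bright pixels; reel/pot
for c,b in((s,(320,190,400,260)),(e,(290,150,350,215))):
    g=c["pixels"].min(2); x0,y0,x1,y1=b; print(np.percentile(g[y0:y1,x0:x1],[5,50,95,99]))
cv2.imwrite("pics/p3.png",np.hstack([cv2.resize(s["pixels"][190:260,315:395],(400,350)),cv2.resize(e["pixels"][150:220,280:360],(400,350))]))
E
```

```text
t 8.53 pos [ 593.  -240.3  225.3] rot [-3.1410e+00 -1.0000e-04  1.0077e+00] F [0.4 0.5 0.1] -> move [-138.4  -15.5    5.3] roll 0.8277 dist 139 j [-0.49  0.5   1.51  0.    1.13  0.07]
[ 32.    67.   133.05 177.  ]
[ 43.    80.   142.05 183.  ]
```

View pics/p3.png

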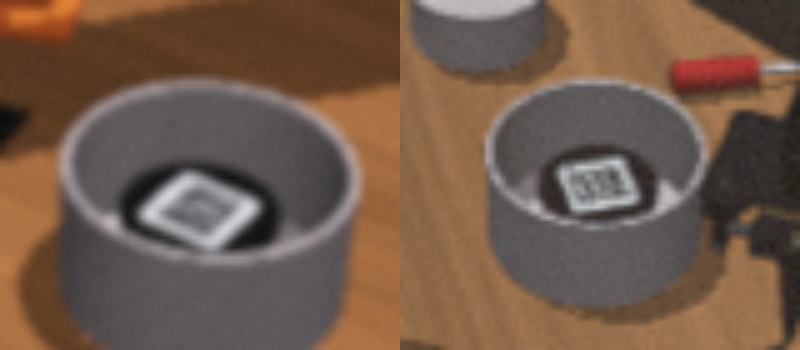

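Left: the label centre is at (203,211) and the rim spans x 60–360. Right: the label is at (597,185) and the rim spans x 486–708.

Run:
```python
from h import *
d=pickle.load(open("im3.pkl","rb")); s,e,w=d["scene"],d["side"],d["wrist"]
def lab(c,b):
    x0,y0,x1,y1=b; m=np.zeros((400,640),np.uint8); m[y0:y1,x0:x1]=(c["pixels"].min(2)>120)[y0:y1,x0:x1]*255
    cs,_=cv2.findContours(m,0,1); k=max(cs,key=cv2.contourArea); r=cv2.boxPoints(cv2.minAreaRect(k)); return cen(k)
a=lab(s,(341,222,370,241)); b=lab(e,(311,179,328,195)); print("label",a,b,cast(s,a,50),cast(e,b,50),tri(s,a,e,b))
A=[[60,165],[360,170],[205,78],[205,262],[100,107],[320,107]]; B=[[486,155],[708,155],[600,80],[600,225]]
for n,c,P,o in(("scene",s,A,(315,190)),("side",e,B,(200,150))):
    q=cast(c,np.array(P)/5+(o if n=="scene" else (280-80,150)),80)[:,:2]
    M=np.c_[2*q,np.ones(len(q))]; x=np.linalg.lstsq(M,(q**2).sum(1),rcond=None)[0]; print(n,x[:2],np.sqrt(x[2]+x[:2]@x[:2]))
```

```text
label [354.52535328 231.87780549] [319.24617737 186.50917431] [[532.75221154 103.53254929  50.        ]] [[531.84136479 104.00116818  50.        ]] [532.08087782 103.66648954  49.95647904]
scene [530.77086785 109.54395402] 76.43121228675503
side [531.68432235 103.66258943] 74.11684344043664
```

>>> step_arm([
  {"tx": -30, "ty": -4, "tz": 0, "roll": 0.12},
  {"tx": -70, "ty": -8, "tz": 0, "roll": 0.24},
  {"tx": -110, "ty": -12, "tz": 2, "roll": 0.36},
  {"tx": -138, "ty": -15, "tz": 5, "roll": 0.48},
  {"tx": -138, "ty": -15, "tz": 5, "roll": 0.6},
  {"tx": -138, "ty": -15, "tz": 5, "roll": 0.72},
  {"tx": -138, "ty": -15, "tz": 5, "roll": 0.828},
  {"tx": -138, "ty": -15, "tz": 5, "roll": 0.828},
])

```text
t: 9.35
eef_pos: [507.5, -348.8, 220.9]
tcp_rot: [-3.142, -0.0, 0.186]
ft_force: [-0.6, -0.6, 0.3]
opening: 0.788
grip_force: 0.0
```

Run:
```python
from cell import optics
import pickle
from h import *
w=optics.read_camera("wrist"); pickle.dump(w,open("w4.pkl","wb")); cv2.imwrite("pics/w4.png",w["pixels"])
```

```text
(no output)
```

View pics/w4.png

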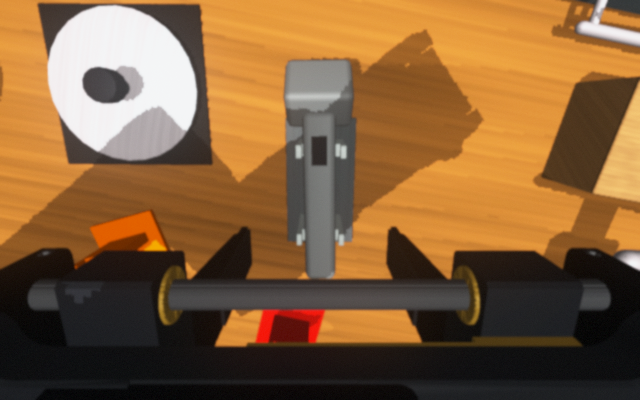

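The wrist view shows the scanner axis almost vertical in the image, with the handle between columns 306 and 334, its rear end at row 275, and the head at (288–352, 60–108). The lid lies fully within the mat.

```bash
python3 - <<'E'
from h import *
w=pickle.load(open("w4.pkl","rb")); g=cv2.cvtColor(w["pixels"],cv2.COLOR_BGR2GRAY).astype(int)
hsv=cv2.cvtColor(w["pixels"],cv2.COLOR_BGR2HSV)
print(hsv[200,290:350:2].tolist())
pts=[]
for r in list(range(180,230,5))+[255,262,268]:
    dx=np.diff(g[r,295:345]); print(r,g[r,296:346:3]) if r in(180,205,268) else 0
c=cast(w,[[306,275],[333,275],[306,180],[334,180]],92); print(c.round(1).tolist())
h=cast(w,[[288,62],[352,62]],104); print(h.round(1).tolist())
f=cast(w,[[299,152],[341,152],[300,239],[341,239]],74); print("forks",f.round(1).tolist(),f[:2].mean(0),f[2:].mean(0))
v=f[:2].mean(0)-f[2:].mean(0); print("yaw",np.arctan2(v[1],v[0]),np.linalg.norm(v))
u=c[2:].mean(0)-c[:2].mean(0); print("yaw handle",np.arctan2(u[1],u[0]),c[:2].mean(0))
E
python3 go.py 506 -349 72 0.18
```

```text
[[23, 14, 74], [30, 10, 73], [15, 7, 74], [30, 4, 72], [30, 7, 72], [15, 7, 77], [30, 3, 75], [15, 14, 71], [30, 6, 90], [30, 2, 105], [60, 4, 116], [60, 4, 120], [30, 4, 119], [60, 2, 120], [45, 4, 121], [50, 6, 121], [60, 4, 120], [90, 2, 123], [30, 2, 122], [45, 4, 124], [60, 7, 117], [45, 5, 105], [20, 9, 85], [15, 7, 73], [15, 7, 75], [30, 3, 76], [30, 7, 76], [30, 6, 79], [15, 7, 77], [15, 13, 76]]
180 [ 76  74  72  86 109 118 119 122 123 124 123 123 103  76  74  77  77]
205 [ 72  72  73  78 105 116 119 119 123 121 123 120 105  76  75  78  74]
268 [ 90  90  90  76  88 113 114 115 118 116 120 116 102 120 153 154 158]
[[419.3, -352.9, 92.0], [424.3, -379.3, 92.0], [514.5, -336.0, 92.0], [519.2, -361.3, 92.0]]
[[609.9, -304.8, 104.0], [619.4, -355.4, 104.0]]
forks [[536.1, -324.7, 74.0], [543.5, -364.0, 74.0], [448.6, -340.8, 74.0], [456.4, -382.0, 74.0]] [ 539.78386195 -344.35376214   74.        ] [ 452.51208273 -361.38697482   74.        ]
yaw 0.19275123405960012 88.91846705235103
yaw handle 0.18184770625170762 [ 421.80465816 -366.10129932   92.        ]
t 9.40 pos [ 507.6 -348.6  220.8] rot [-3.1415e+00 -1.0000e-04  1.9200e-01] F [ 0.1 -0.   0.6] -> move [-1.600e+00  1.000e-01  1.488e+02] roll 0.0120 dist 149 j [-0.71  0.47  1.58  0.    1.09  0.67]
```

Run:
```python
from h import *
d=pickle.load(open("im0.pkl","rb")); s,e=d["scene"],d["side"]; w=pickle.load(open("w4.pkl","rb"))
th=0.188; ex=np.array([np.cos(th),np.sin(th)]); ey=np.array([-ex[1],ex[0]])
def o(c,p,z,x,y): q=cast(c,p,z)[0,:2]-x*ex-y*ey; return q.round(1)
print("scene",o(s,(265,176),8,-65,40),o(s,(238,197.6),8,85,40),o(s,(218,191.6),8,85,-40))
print("side",o(e,(317,305),8,-65,40),o(e,(376,308.6),8,85,-40),o(e,(328,325),8,-65,-40))
print("wrist plate front",o(w,(287,118),8,85,40),o(w,(356,118),8,85,-40),"head rear top",o(w,(288,108),104,73,30),o(w,(352,108),104,73,-30),o(w,(320,62),104,137,0),"handle rear",o(w,(319.5,277),92,-75,0))
for O in ([495,-352],[487,-354.5]):
    P=lambda x,y,z:proj(w,np.r_[O+x*ex+y*ey,z]).round(0)
    print(O,"rear",P(-75,0,92),"front fork cheek",P(55,21,74),"rear",P(-35,21,74),"plate",P(85,40,8),"headtop",P(137,30,104),P(73,30,104))
```

```text
scene [ 491.7 -346. ] [ 488.9 -348.8] [ 488.8 -342.6]
side [ 487.5 -359.7] [ 485.1 -359.4] [ 486.4 -351.4]
wrist plate front [ 485.9 -358. ] [ 485.2 -355.4] head rear top [ 508.6 -353.6] [ 507.2 -347.1] [ 480.1 -355.7] handle rear [ 493.3 -352.5]
[495, -352] rear [319. 275.] front fork cheek [297. 142.] rear [299. 231.] plate [283. 109.] headtop [281.  41.] [284. 124.]
[487, -354.5] rear [320. 283.] front fork cheek [298. 151.] rear [300. 239.] plate [284. 116.] headtop [283.  53.] [285. 134.]
```

>>> step_arm([
  {"tx": -11, "ty": 1.4, "tz": 15, "roll": 0},
  {"tx": -11, "ty": 1.4, "tz": 45, "roll": 0},
  {"tx": -11, "ty": 1.4, "tz": 80, "roll": 0},
  {"tx": -11, "ty": 1.4, "tz": 110, "roll": 0},
  {"tx": -11, "ty": 1.4, "tz": 135, "roll": 0},
  {"tx": -11, "ty": 1.4, "tz": 152, "roll": 0},
  {"tx": -11, "ty": 1.4, "tz": 162, "roll": 0},
  {"tx": -11, "ty": 1.4, "tz": 162, "roll": 0},
  {"tx": -11, "ty": 1.4, "tz": 162, "roll": 0},
])

```text
t: 10.15
eef_pos: [497.3, -352.2, 59.1]
tcp_rot: [-3.142, -0.0, 0.19]
ft_force: [-0.3, 1.4, 0.6]
opening: 0.79
grip_force: 0.0
```

>>> step_arm([
  {"tx": 0, "ty": 0, "tz": 0, "roll": 0},
  {"tx": 0, "ty": 0, "tz": 0, "roll": 0},
  {"tx": 0, "ty": 0, "tz": 0, "roll": 0},
  {"tx": 0, "ty": 0, "tz": 0, "roll": 0},
  {"tx": 0, "ty": 0, "tz": 0, "roll": 0},
  {"tx": 0, "ty": 0, "tz": 0, "roll": 0},
  {"tx": 0, "ty": 0, "tz": 0, "roll": 0},
  {"tx": 0, "ty": 0, "tz": 0, "roll": 0},
  {"tx": 0, "ty": 0, "tz": 0, "roll": 0},
], grip=15)

```text
t: 10.9
eef_pos: [497.0, -352.1, 58.9]
tcp_rot: [-3.141, -0.0, 0.187]
ft_force: [0.1, 1.4, 1.7]
opening: 0.311
grip_force: 30.0
```

```bash
python3 go.py 506 -349 150 0.19
```

```text
t 10.90 pos [ 497.  -352.1   58.9] rot [-3.1414 -0.      0.1868] F [0.1 1.4 1.7] -> move [  9.4  -1.4 -91.1] roll -0.0032 dist 92 j [-0.72  0.66  1.74  0.    0.75  0.66]
```

>>> step_arm([
  {"tx": 0, "ty": 0, "tz": -3, "roll": 0},
  {"tx": 0, "ty": 0, "tz": -9, "roll": 0},
  {"tx": 0, "ty": 0, "tz": -20, "roll": 0},
  {"tx": 0, "ty": 0, "tz": -35, "roll": 0},
  {"tx": 0, "ty": 0, "tz": -52, "roll": 0},
  {"tx": 0, "ty": 0, "tz": -70, "roll": 0},
  {"tx": 0, "ty": 0, "tz": -88, "roll": 0},
  {"tx": 0, "ty": 0, "tz": -104, "roll": 0},
  {"tx": 0, "ty": 0, "tz": -115, "roll": 0},
  {"tx": 0, "ty": 0, "tz": -120, "roll": 0},
  {"tx": 0, "ty": 0, "tz": -120, "roll": 0},
])

```text
t: 11.82
eef_pos: [497.2, -352.3, 180.1]
tcp_rot: [3.14, -0.001, 0.187]
ft_force: [-0.8, 0.7, -2.3]
opening: 0.313
grip_force: 30.0
```

```bash
python3 - <<'E'
from cell import optics
import pickle
from h import *
d={n:optics.read_camera(n) for n in("scene","side","wrist")}; pickle.dump(d,open("im5.pkl","wb"))
cv2.imwrite("pics/p5.png",np.hstack([cv2.resize(d["scene"]["pixels"][80:200,180:300],(390,390)),cv2.resize(d["wrist"]["pixels"][0:400,120:520],(390,390))]))
E
python3 go.py 497 -352.1 178.9 0.187
```

```text
t 11.97 pos [ 496.7 -351.9  178. ] rot [-3.1404e+00  8.0000e-04  1.8680e-01] F [-0.5  0.5 -1.5] -> move [ 0.2  0.2 -0.9] roll -0.0002 dist 1 j [-0.72  0.51  1.64  0.    1.    0.66]
```

View pics/p5.png

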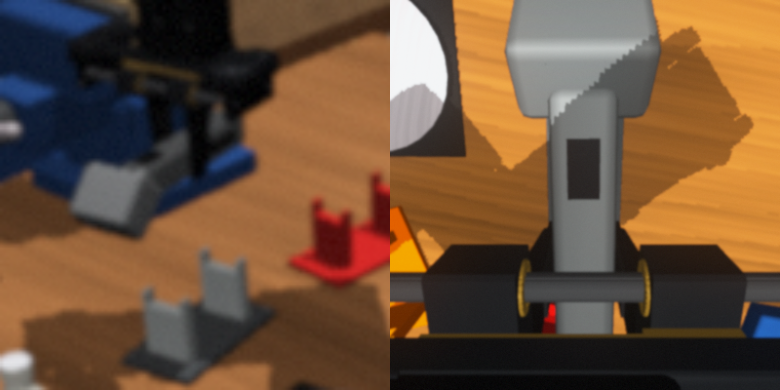

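The scanner is gripped and held level. In the wrist view the head ridge is at about row 51 and its rear edge at about row 119; the rest stands empty and unmoved.

Run:
```python
from h import *
w=pickle.load(open("im5.pkl","rb"))["wrist"]; w4=pickle.load(open("w4.pkl","rb"))
th=0.187; ex=np.array([np.cos(th),np.sin(th)]); ey=np.array([-ex[1],ex[0]])
O=np.array([497,-352.1])-10*ex
for c,z0 in((w4,60),(w,179.3)):
    P=lambda x,y,z:proj(c,np.r_[O+x*ex+y*ey,z0+z]).round(1)
    print("ridge",P(105,0,44),"rear",P(73,25,12),"front",P(137,0,12), "5mm fwd ridge",P(110,0,44))
    g=cv2.cvtColor(c["pixels"],6)[:,296 if c is w4 else 255].astype(int); print(g[30:130:3])
# scan pose, label
L=np.array([532.1,103.7])
for yaw in (0.187,0.8,1.2,1.6,2.0,2.4,2.8):
    f=np.array([np.cos(yaw),np.sin(yaw)]); t=L-(85+112.7)*f; print(yaw,t.round(1),np.hypot(*t).round(),"rear",(L-(85+122.7+75)*f).round())
```

```text
ridge [319.7  94.2] rear [293.1 131. ] front [319.6  57.9] 5mm fwd ridge [319.7  87.8]
[165 170 176 175 166 168 167 158 157 149 122 141 142 144 143 145 144 147
 147 148 148 171 197 179 152 148 138  92  90  87  89  87  98 127]
ridge [318.   43.3] rear [264.3 131.1] front [318.1 -26.8] 5mm fwd ridge [318.   27.4]
[147 146 147 154 166 180 191 193 184 172 161 152 149 149 146 147 146 148
 144 141 140 137 134 132 130 128 126 124 128 148 161 161 165 168]
0.187 [337.8  66.9] 344.0 rear [254.  51.]
0.8 [394.4 -38.1] 396.0 rear [335. -99.]
1.2 [460.5 -80.6] 467.0 rear [ 430. -160.]
1.6 [537.9 -93.9] 546.0 rear [ 540. -179.]
2.0 [614.4 -76.1] 619.0 rear [ 650. -153.]
2.4 [677.9 -29.8] 679.0 rear [741. -87.]
2.8 [718.4  37.5] 719.0 rear [798.   9.]
```

>>> step_arm([
  {"tx": 3, "ty": -8, "tz": 0, "roll": -0.04},
  {"tx": 10, "ty": -27, "tz": 0, "roll": -0.14},
  {"tx": 19, "ty": -52, "tz": 0, "roll": -0.26},
  {"tx": 28, "ty": -78, "tz": 0, "roll": -0.38},
  {"tx": 38, "ty": -106, "tz": 0, "roll": -0.5},
  {"tx": 48, "ty": -134, "tz": 0, "roll": -0.62},
  {"tx": 58, "ty": -162, "tz": 0, "roll": -0.74},
  {"tx": 68, "ty": -190, "tz": 0, "roll": -0.86},
  {"tx": 77, "ty": -215, "tz": 0, "roll": -0.98},
  {"tx": 84, "ty": -235, "tz": 0, "roll": -1.1},
  {"tx": 88, "ty": -246, "tz": 0, "roll": -1.2},
  {"tx": 88.6, "ty": -248, "tz": 0, "roll": -1.29},
])

```text
t: 12.97
eef_pos: [537.9, -89.8, 177.9]
tcp_rot: [-3.14, -0.001, 1.484]
ft_force: [-0.6, -0.5, -2.1]
opening: 0.316
grip_force: 30.0
```

>>> step_arm([
  {"tx": 0, "ty": 0, "tz": 0, "roll": -0.07},
  {"tx": 0, "ty": 0, "tz": 3, "roll": -0.11},
  {"tx": 0, "ty": 0, "tz": 8, "roll": -0.12},
  {"tx": 0, "ty": 0, "tz": 16, "roll": -0.12},
  {"tx": 0, "ty": 0, "tz": 24, "roll": -0.12},
  {"tx": 0, "ty": 0, "tz": 29, "roll": -0.12},
  {"tx": 0, "ty": 0, "tz": 30, "roll": -0.12},
  {"tx": 0, "ty": 0, "tz": 30, "roll": -0.12},
])

```text
t: 13.63
eef_pos: [537.8, -92.0, 148.2]
tcp_rot: [-3.141, -0.0, 1.596]
ft_force: [0.6, -0.4, -1.5]
opening: 0.312
grip_force: 30.0
```

```bash
python3 go.py 537.8 -92.2 139.5 1.6
```

```text
t 13.63 pos [537.8 -92.  148.2] rot [-3.1405e+00 -4.0000e-04  1.5962e+00] F [ 0.6 -0.4 -1.5] -> move [-0.2 -0.   8.7] roll -0.0038 dist 9 j [-0.29  0.46  1.83  0.    0.86 -0.32]
```

>>> step_arm([
  {"tx": 0, "ty": 0, "tz": 2, "roll": 0},
  {"tx": 0, "ty": 0, "tz": 5, "roll": 0},
  {"tx": 0, "ty": 0, "tz": 8, "roll": 0},
  {"tx": 0, "ty": 0, "tz": 8.7, "roll": 0},
  {"tx": 0, "ty": 0, "tz": 8.7, "roll": 0},
  {"tx": 0, "ty": 0, "tz": 8.7, "roll": 0},
  {"tx": 0, "ty": 0, "tz": 8.7, "roll": 0},
  {"tx": 0, "ty": 0, "tz": 8.7, "roll": 0},
  {"tx": 0, "ty": 0, "tz": 8.7, "roll": 0},
  {"tx": 0, "ty": 0, "tz": 8.7, "roll": 0},
  {"tx": 0, "ty": 0, "tz": 8.7, "roll": 0},
  {"tx": 0, "ty": 0, "tz": 8.7, "roll": 0},
])

```text
t: 14.63
eef_pos: [538.0, -92.0, 140.1]
tcp_rot: [3.142, -0.0, 1.597]
ft_force: [0.2, -0.3, -2.4]
opening: 0.315
grip_force: 30.0
```

```bash
python3 go.py 537.8 -92.2 139.5 1.6
python3 - <<'E'
from cell import optics
import pickle
from h import *
d={n:optics.read_camera(n) for n in("scene","side","wrist")}; pickle.dump(d,open("im6.pkl","wb"))
th=1.596; ex=np.array([np.cos(th),np.sin(th)]); O=np.array([537.8,-92.2])-12*ex; z0=140.6
w=d["wrist"]; P=lambda x,z:proj(w,np.r_[O+x*ex,z0+z]).round(1)
print("ridge pred",P(105,44)); print(cv2.cvtColor(w["pixels"],6)[30:110:3,318], "same col250",cv2.cvtColor(w["pixels"],6)[30:110:3,265])
# head left/right edges at ridge row -> lateral aim
print(cv2.cvtColor(w["pixels"],6)[52,230:410:4], "pred edges",proj(w,np.r_[O+105*ex+30*np.array([-ex[1],ex[0]]),z0+44]),proj(w,np.r_[O+105*ex-30*np.array([-ex[1],ex[0]]),z0+44]))
E
```

```text
t 14.63 pos [538.  -92.  140.1] rot [ 3.1415e+00 -1.0000e-04  1.5968e+00] F [ 0.2 -0.3 -2.4] -> move [-0.2 -0.3  0.6] roll -0.0032 dist 1 j [-0.29  0.47  1.84  0.    0.84 -0.32]
ridge pred [318.8  50.5]
[167 167 169 175 189 200 208 206 194 179 162 147 144 142 145 143 142 141
 143 141 150 180 195 207 212 213 213] same col250 [167 168 169 175 188 199 213 210 195 180 163 146 143 142 141 142 140 141
 138 139 139 138 138 137 136 134 135]
[106 108 106 169 188 204 208 206 207 205 206 207 205 206 206 205 203 204
 204 204 203 202 203 201 201 200 200 199 197 199 197 198 197 196 194 195
 194 194 193 186 168 143 149 169 170] pred edges [232.70618326  50.37855604] [404.93341063  50.52989612]
```

>>> step_arm([
  {"tx": 0, "ty": 0, "tz": 0, "roll": 0},
  {"tx": 0, "ty": 0, "tz": 0, "roll": 0},
  {"tx": 0, "ty": 0, "tz": 0, "roll": 0},
  {"tx": 0, "ty": 0, "tz": 0, "roll": 0},
  {"tx": 0, "ty": 0, "tz": 0, "roll": 0},
  {"tx": 0, "ty": 0, "tz": 0, "roll": 0},
  {"tx": 0, "ty": 0, "tz": 0, "roll": 0},
  {"tx": 0, "ty": 0, "tz": 0, "roll": 0},
  {"tx": 0, "ty": 0, "tz": 0, "roll": 0},
  {"tx": 0, "ty": 0, "tz": 0, "roll": 0},
  {"tx": 0, "ty": 0, "tz": 0, "roll": 0},
  {"tx": 0, "ty": 0, "tz": 0, "roll": 0},
])

```text
t: 15.78
eef_pos: [538.1, -92.0, 140.1]
tcp_rot: [3.142, -0.0, 1.597]
ft_force: [0.6, 0.2, -2.0]
opening: 0.313
grip_force: 30.0
```

>>> step_arm([
  {"tx": 0, "ty": 0, "tz": 0, "roll": 0},
  {"tx": 0, "ty": 0, "tz": 0, "roll": 0},
  {"tx": 0, "ty": 0, "tz": 0, "roll": 0},
  {"tx": 0, "ty": 0, "tz": 0, "roll": 0},
  {"tx": 0, "ty": 0, "tz": 0, "roll": 0},
  {"tx": 0, "ty": 0, "tz": 0, "roll": 0},
  {"tx": 0, "ty": 0, "tz": 0, "roll": 0},
  {"tx": 0, "ty": 0, "tz": 0, "roll": 0},
  {"tx": 0, "ty": 0, "tz": 0, "roll": 0},
  {"tx": 0, "ty": 0, "tz": 0, "roll": 0},
  {"tx": 0, "ty": 0, "tz": 0, "roll": 0},
  {"tx": 0, "ty": 0, "tz": 0, "roll": 0},
])

```text
t: 16.78
eef_pos: [538.0, -92.0, 140.1]
tcp_rot: [-3.142, -0.0, 1.597]
ft_force: [-0.5, 0.3, -2.4]
opening: 0.312
grip_force: 30.0
```

>>> step_arm([
  {"tx": 0, "ty": 0, "tz": -2, "roll": 0},
  {"tx": 0, "ty": 0, "tz": -7, "roll": 0},
  {"tx": 0, "ty": 0, "tz": -15, "roll": 0},
  {"tx": 0, "ty": 0, "tz": -25, "roll": 0},
  {"tx": 0, "ty": 0, "tz": -34, "roll": 0},
  {"tx": 0, "ty": 0, "tz": -39, "roll": 0.03},
  {"tx": 0, "ty": 0, "tz": -40, "roll": 0.1},
])

```text
t: 17.37
eef_pos: [538.6, -92.2, 182.2]
tcp_rot: [3.139, 0.0, 1.496]
ft_force: [-0.3, 0.5, -1.2]
opening: 0.315
grip_force: 29.9
```

```bash
python3 go.py 497 -352.1 179 0.187
```

```text
t 17.37 pos [538.6 -92.2 182.2] rot [3.1390e+00 5.0000e-04 1.4961e+00] F [-0.3  0.5 -1.2] -> move [-262.3  -22.1    3.3] roll 1.3091 dist 263 j [-0.29  0.42  1.79  0.    0.93 -0.22]
```

>>> step_arm([
  {"tx": -8, "ty": -1, "tz": 0, "roll": 0.05},
  {"tx": -28, "ty": -2, "tz": 0, "roll": 0.15},
  {"tx": -54, "ty": -4, "tz": 0, "roll": 0.27},
  {"tx": -82, "ty": -7, "tz": 0, "roll": 0.39},
  {"tx": -112, "ty": -9, "tz": 0, "roll": 0.51},
  {"tx": -142, "ty": -12, "tz": 0, "roll": 0.63},
  {"tx": -172, "ty": -14, "tz": 0, "roll": 0.75},
  {"tx": -200, "ty": -17, "tz": 0, "roll": 0.87},
  {"tx": -226, "ty": -19, "tz": 0, "roll": 0.99},
  {"tx": -247, "ty": -21, "tz": 0, "roll": 1.1},
  {"tx": -259, "ty": -22, "tz": 0, "roll": 1.19},
  {"tx": -262, "ty": -22, "tz": 0, "roll": 1.26},
])

```text
t: 18.37
eef_pos: [496.2, -353.9, 181.0]
tcp_rot: [3.141, -0.0, 0.23]
ft_force: [-0.6, 0.6, -2.0]
opening: 0.313
grip_force: 29.9
```

>>> step_arm([
  {"tx": 0, "ty": 0, "tz": 0, "roll": 0.04},
  {"tx": 0, "ty": 0, "tz": 5, "roll": 0.05},
  {"tx": 0, "ty": 0, "tz": 14, "roll": 0.05},
  {"tx": 0, "ty": 0, "tz": 25, "roll": 0.05},
  {"tx": 0, "ty": 0, "tz": 36, "roll": 0.05},
  {"tx": 0, "ty": 0, "tz": 45, "roll": 0.05},
  {"tx": 0, "ty": 0, "tz": 50, "roll": 0.05},
  {"tx": 0, "ty": 0, "tz": 50, "roll": 0.05},
  {"tx": 0, "ty": 0, "tz": 50, "roll": 0.05},
  {"tx": 0, "ty": 0, "tz": 50, "roll": 0.05},
])

```text
t: 19.2
eef_pos: [497.0, -351.8, 130.4]
tcp_rot: [3.141, -0.0, 0.187]
ft_force: [0.2, 0.4, -2.4]
opening: 0.312
grip_force: 30.0
```

```bash
python3 go.py 497 -352.1 59 0.187
```

```text
t 19.20 pos [ 497.  -351.8  130.4] rot [ 3.1412e+00 -4.0000e-04  1.8700e-01] F [ 0.2  0.4 -2.4] -> move [-0.   0.3 71.4] roll -0.0000 dist 71 j [-0.72  0.56  1.69  0.    0.89  0.66]
```

>>> step_arm([
  {"tx": 0, "ty": 0.3, "tz": 4, "roll": 0},
  {"tx": 0, "ty": 0.3, "tz": 12, "roll": 0},
  {"tx": 0, "ty": 0.3, "tz": 24, "roll": 0},
  {"tx": 0, "ty": 0.3, "tz": 37, "roll": 0},
  {"tx": 0, "ty": 0.3, "tz": 48, "roll": 0},
  {"tx": 0, "ty": 0.3, "tz": 57, "roll": 0},
  {"tx": 0, "ty": 0.3, "tz": 63, "roll": 0},
  {"tx": 0, "ty": 0.3, "tz": 67, "roll": 0},
  {"tx": 0, "ty": 0.3, "tz": 69, "roll": 0},
  {"tx": 0, "ty": 0.3, "tz": 70, "roll": 0},
  {"tx": 0, "ty": 0.3, "tz": 70, "roll": 0},
  {"tx": 0, "ty": 0.3, "tz": 70, "roll": 0},
])

```text
t: 20.2
eef_pos: [497.0, -352.1, 60.5]
tcp_rot: [3.141, -0.0, 0.187]
ft_force: [-0.1, 0.4, -1.9]
opening: 0.314
grip_force: 30.0
```

>>> step_arm([
  {"tx": 0, "ty": 0, "tz": 0.5, "roll": 0},
  {"tx": 0, "ty": 0, "tz": 1, "roll": 0},
  {"tx": 0, "ty": 0, "tz": 1.4, "roll": 0},
  {"tx": 0, "ty": 0, "tz": 1.4, "roll": 0},
])

```text
t: 20.53
eef_pos: [496.9, -352.0, 58.9]
tcp_rot: [3.141, -0.0, 0.187]
ft_force: [-0.2, 0.7, -0.3]
opening: 0.314
grip_force: 30.0
```

>>> step_arm([
  {"tx": 0, "ty": 0, "tz": 0.3, "roll": 0},
  {"tx": 0, "ty": 0, "tz": 0.3, "roll": 0},
])

```text
t: 20.7
eef_pos: [496.8, -352.0, 58.8]
tcp_rot: [3.141, -0.0, 0.187]
ft_force: [-0.3, 1.5, 3.6]
opening: 0.315
grip_force: 30.0
```

>>> step_arm([
  {"tx": 0, "ty": 0, "tz": 0, "roll": 0},
  {"tx": 0, "ty": 0, "tz": 0, "roll": 0},
  {"tx": 0, "ty": 0, "tz": 0, "roll": 0},
  {"tx": 0, "ty": 0, "tz": 0, "roll": 0},
  {"tx": 0, "ty": 0, "tz": 0, "roll": 0},
  {"tx": 0, "ty": 0, "tz": 0, "roll": 0},
  {"tx": 0, "ty": 0, "tz": 0, "roll": 0},
], grip=80)

```text
t: 21.28
eef_pos: [496.8, -351.9, 58.3]
tcp_rot: [-3.141, -0.0, 0.187]
ft_force: [-0.7, 0.1, 0.1]
opening: 0.748
grip_force: 0.0
```

>>> step_arm([
  {"tx": 0, "ty": 0, "tz": -10, "roll": 0},
  {"tx": 0, "ty": 0, "tz": -30, "roll": 0},
  {"tx": 0, "ty": 0, "tz": -55, "roll": 0},
  {"tx": 0, "ty": 0, "tz": -80, "roll": 0},
  {"tx": 0, "ty": 0, "tz": -110, "roll": 0},
  {"tx": 0, "ty": 0, "tz": -135, "roll": 0},
  {"tx": 0, "ty": 0, "tz": -155, "roll": 0},
  {"tx": 0, "ty": 0, "tz": -162, "roll": 0},
  {"tx": 0, "ty": 0, "tz": -162, "roll": 0},
])

```text
t: 22.03
eef_pos: [497.1, -352.3, 222.5]
tcp_rot: [3.139, -0.002, 0.187]
ft_force: [0.5, 0.6, -0.7]
opening: 0.843
grip_force: 0.0
```

```bash
python3 go.py 561.9 -123.6 100 1.835
python3 - <<'E'
from cell import optics
import pickle
from h import *
d={n:optics.read_camera(n) for n in("wrist","scene","side")}; pickle.dump(d,open("im7.pkl","wb")); o=pickle.load(open("w4.pkl","rb")); o3=pickle.load(open("im3.pkl","rb"))
w=d["wrist"]
def info(c):
    q=c["pixels"]; hsv=cv2.cvtColor(q,40); m=((hsv[...,1]<40)&(hsv[...,2]>90))[50:260,280:360]; n=np.argwhere(m); return n.mean(0)+[50,280],len(n)
print("wrist scanner blob now",info(w),"before",info(o), (o["view"]-w["view"])[:3,3])
for n,b in(("scene",(200,140,262,196)),("side",(312,262,392,322))):
    x0,y0,x1,y1=b; f=np.abs(d[n]["pixels"].astype(int)-pickle.load(open("im0.pkl","rb"))[n]["pixels"])[y0:y1,x0:x1].max(2); print(n,(f>45).sum(),f.mean())
E
```

```text
t 22.03 pos [ 497.1 -352.3  222.5] rot [ 3.139e+00 -2.200e-03  1.868e-01] F [ 0.5  0.6 -0.7] -> move [ 105.8 -213.   122.1] roll -1.6482 dist 267 j [-0.72  0.46  1.59  0.    1.09  0.66]
wrist scanner blob now (array([137.03951082, 316.3139699 ]), 8504) before (array([144.9422592 , 318.11485124]), 7932) [ 2.52223573 10.22859662  3.25611234]
scene 499 16.43807603686636
side 62 20.562291666666667
```

>>> step_arm([
  {"tx": 6, "ty": -13, "tz": 0, "roll": -0.1},
  {"tx": 18, "ty": -36, "tz": 0, "roll": -0.22},
  {"tx": 32, "ty": -65, "tz": 0, "roll": -0.34},
  {"tx": 48, "ty": -98, "tz": 5, "roll": -0.46},
  {"tx": 64, "ty": -130, "tz": 10, "roll": -0.58},
  {"tx": 80, "ty": -162, "tz": 20, "roll": -0.7},
  {"tx": 94, "ty": -190, "tz": 35, "roll": -0.82},
  {"tx": 106, "ty": -213, "tz": 50, "roll": -0.94},
  {"tx": 106, "ty": -213, "tz": 70, "roll": -1.06},
  {"tx": 106, "ty": -213, "tz": 90, "roll": -1.18},
  {"tx": 106, "ty": -213, "tz": 105, "roll": -1.3},
  {"tx": 106, "ty": -213, "tz": 115, "roll": -1.42},
])

```text
t: 23.18
eef_pos: [560.2, -122.2, 102.3]
tcp_rot: [-3.138, -0.002, 1.613]
ft_force: [-0.5, 0.4, 0.3]
opening: 0.843
grip_force: 0.0
```

>>> step_arm([
  {"tx": 0, "ty": 0, "tz": 5, "roll": -0.12},
  {"tx": 0, "ty": 0, "tz": 5, "roll": -0.228},
  {"tx": 0, "ty": 0, "tz": 5, "roll": -0.228},
  {"tx": 0, "ty": 0, "tz": 5, "roll": -0.228},
])

```text
t: 23.52
eef_pos: [561.0, -122.8, 99.4]
tcp_rot: [-3.14, -0.001, 1.831]
ft_force: [-0.2, 0.6, 0.7]
opening: 0.843
grip_force: 0.0
```

```bash
python3 go.py 561.9 -123.6 26.4 1.835
```

```text
t 23.52 pos [ 561.  -122.8   99.4] rot [-3.1401e+00 -1.1000e-03  1.8313e+00] F [-0.2  0.6  0.7] -> move [-1.1  0.8 73. ] roll -0.0037 dist 73 j [-0.33  0.56  1.8   0.    0.78 -0.59]
```

>>> step_arm([
  {"tx": -1, "ty": 0.7, "tz": 10, "roll": 0},
  {"tx": -1, "ty": 0.7, "tz": 30, "roll": 0},
  {"tx": -1, "ty": 0.7, "tz": 50, "roll": 0},
  {"tx": -1, "ty": 0.7, "tz": 65, "roll": 0},
  {"tx": -1, "ty": 0.7, "tz": 72, "roll": 0},
  {"tx": -1, "ty": 0.7, "tz": 72.5, "roll": 0},
  {"tx": -1, "ty": 0.7, "tz": 72.5, "roll": 0},
  {"tx": -1, "ty": 0.7, "tz": 72.5, "roll": 0},
])

```text
t: 24.18
eef_pos: [562.7, -123.9, 28.5]
tcp_rot: [3.141, 0.0, 1.834]
ft_force: [0.1, -0.0, -0.0]
opening: 0.842
grip_force: 0.0
```

>>> step_arm([
  {"tx": 0, "ty": 0, "tz": 0, "roll": 0},
  {"tx": 0, "ty": 0, "tz": 0, "roll": 0},
  {"tx": 0, "ty": 0, "tz": 0, "roll": 0},
  {"tx": 0, "ty": 0, "tz": 0, "roll": 0},
  {"tx": 0, "ty": 0, "tz": 0, "roll": 0},
  {"tx": 0, "ty": 0, "tz": 0, "roll": 0},
  {"tx": 0, "ty": 0, "tz": 0, "roll": 0},
  {"tx": 0, "ty": 0, "tz": 0, "roll": 0},
  {"tx": 0, "ty": 0, "tz": 0, "roll": 0},
], grip=20)

```text
t: 24.93
eef_pos: [562.3, -123.7, 27.9]
tcp_rot: [-3.142, -0.0, 1.835]
ft_force: [-0.5, -0.2, 1.1]
opening: 0.357
grip_force: 30.0
```

>>> step_arm([
  {"tx": 0, "ty": 0, "tz": 0, "roll": 0},
  {"tx": 0, "ty": 0, "tz": 0, "roll": 0},
])

```text
t: 25.1
eef_pos: [562.3, -123.7, 27.9]
tcp_rot: [3.142, -0.0, 1.835]
ft_force: [-0.2, 0.3, 0.3]
opening: 0.356
grip_force: 30.0
```

>>> step_arm([
  {"tx": 0, "ty": 0, "tz": -3, "roll": 0},
  {"tx": 0, "ty": 0, "tz": -10, "roll": 0},
  {"tx": 0, "ty": 0, "tz": -22, "roll": 0},
  {"tx": 0, "ty": 0, "tz": -38, "roll": 0},
  {"tx": 0, "ty": 0, "tz": -56, "roll": 0},
  {"tx": 0, "ty": 0, "tz": -74, "roll": 0},
  {"tx": 0, "ty": 0, "tz": -92, "roll": 0},
  {"tx": 0, "ty": 0, "tz": -108, "roll": 0},
  {"tx": 0, "ty": 0, "tz": -120, "roll": 0},
  {"tx": 0, "ty": 0, "tz": -127, "roll": 0},
  {"tx": 0, "ty": 0, "tz": -130, "roll": 0},
  {"tx": 0, "ty": 0, "tz": -130, "roll": 0},
])

```text
t: 26.1
eef_pos: [562.4, -123.8, 158.7]
tcp_rot: [3.141, 0.001, 1.835]
ft_force: [-0.2, -0.0, -3.3]
opening: 0.344
grip_force: 30.0
```

>>> step_arm([
  {"tx": 6, "ty": 1, "tz": 0, "roll": 0},
  {"tx": 22, "ty": 3, "tz": 0, "roll": 0},
  {"tx": 45, "ty": 5, "tz": 0, "roll": 0},
  {"tx": 72, "ty": 8, "tz": 0, "roll": 0},
  {"tx": 100, "ty": 12, "tz": 0, "roll": 0},
  {"tx": 130, "ty": 15, "tz": 0, "roll": 0},
  {"tx": 160, "ty": 19, "tz": 0, "roll": 0},
  {"tx": 187, "ty": 22, "tz": 0, "roll": 0},
  {"tx": 210, "ty": 25, "tz": 0, "roll": 0},
  {"tx": 225, "ty": 27, "tz": 0, "roll": 0},
  {"tx": 231, "ty": 27, "tz": 0, "roll": 0},
  {"tx": 231, "ty": 27, "tz": 0, "roll": 0},
])

```text
t: 27.1
eef_pos: [527.4, 107.4, 157.3]
tcp_rot: [-3.14, -0.0, 1.837]
ft_force: [-0.4, 0.7, -2.7]
opening: 0.354
grip_force: 30.0
```

>>> step_arm([
  {"tx": 0, "ty": 0, "tz": 0, "roll": 0},
  {"tx": 0, "ty": 0, "tz": 4, "roll": 0},
  {"tx": 0, "ty": 0, "tz": 12, "roll": 0},
  {"tx": 0, "ty": 0, "tz": 22, "roll": 0},
  {"tx": 0, "ty": 0, "tz": 32, "roll": 0},
  {"tx": 0, "ty": 0, "tz": 38, "roll": 0},
  {"tx": 0, "ty": 0, "tz": 41, "roll": 0},
  {"tx": 0, "ty": 0, "tz": 41, "roll": 0},
  {"tx": 0, "ty": 0, "tz": 41, "roll": 0},
])

```text
t: 27.85
eef_pos: [528.2, 106.3, 116.8]
tcp_rot: [-3.141, -0.0, 1.835]
ft_force: [1.0, 0.7, -2.4]
opening: 0.353
grip_force: 30.0
```

```bash
python3 go.py 528.4 106.3 96 1.835;python3 - <<'E'
from cell import optics
import pickle
from h import *
d={n:optics.read_camera(n) for n in("scene","side")}; pickle.dump(d,open("im8.pkl","wb"))
cv2.imwrite("pics/fin.png",np.hstack([cv2.resize(d["scene"]["pixels"][180:280,300:400],(400,400),interpolation=2),cv2.resize(d["side"]["pixels"][130:230,270:370],(400,400),interpolation=2)]))
E
```

```text
t 27.85 pos [528.2 106.3 116.8] rot [-3.1414e+00 -1.0000e-04  1.8347e+00] F [ 1.   0.7 -2.4] -> move [-0.   0.2 20.8] roll -0.0003 dist 21 j [ 0.08  0.5   1.87  0.    0.77 -0.19]
```

View pics/fin.png

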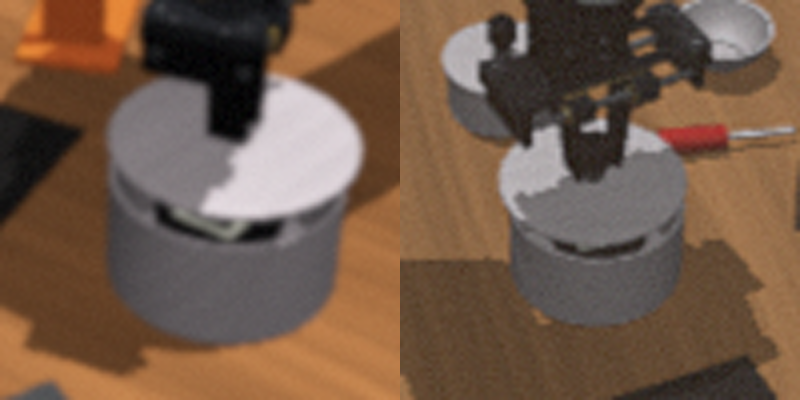

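The lid is level about 20 mm above its seat, with the lid centre at column 235 and the pot at about 228 on the left, and 593 against 597 on the right. I'll check the offset with numbers.

Run:
```python
from h import *
from scipy.optimize import least_squares
d=pickle.load(open("im8.pkl","rb")); d3=pickle.load(open("im3.pkl","rb"))
def ext(c,P,r,z):
    a=np.linspace(0,2*np.pi,361); u=[proj(c,[P[0]+r*np.cos(t),P[1]+r*np.sin(t),z]) for t in a]; u=np.array(u); return u[:,0].min(),u[:,0].max()
obs={"scene":((300+107/4,300+364/4),(300+107/4,300+347/4)),"side":((270+99/4,270+287/4),(270+110/4,270+284/4))}
# open pot picture (p3)
o3={"scene":(315+60/5,315+360/5),"side":(280+86/5,280+308/5)}
f=lambda P,r,z,o:np.concatenate([np.array(ext(d[n],P,r,z))-o[n] for n in d])
for nm,r,z,o in(("lid",79,104,{n:obs[n][0] for n in d}),("pot",75,80,{n:obs[n][1] for n in d}),("pot3",75,80,o3)):
    s=least_squares(lambda P:f(P,r,z,o),[529,106]); print(nm,s.x.round(1),s.fun.round(2))
# automatic check: horizontal gradient rows on the pot, open picture
for n,row,(a,b) in(("scene",225,(318,395)),("side",190,(290,352))):
    hsv=cv2.cvtColor(d3[n]["pixels"],40); x=np.where(hsv[row,a:b,1]<70)[0]+a; print(n,row,x.min(),x.max())
```

```text
lid [529.  109.9] [ 0.23 -0.19 -0.02  0.08]
pot [532.3 107.5] [ 0.07 -0.03 -0.39  0.43]
pot3 [533.  108.7] [ 0.02 -0.02  0.06 -0.06]
scene 225 327 386
side 190 298 349
```

>>> step_arm([
  {"tx": -1, "ty": 1, "tz": 1, "roll": 0},
  {"tx": -1.8, "ty": 2.1, "tz": 3, "roll": 0},
  {"tx": -1.8, "ty": 2.1, "tz": 7, "roll": 0},
  {"tx": -1.8, "ty": 2.1, "tz": 11, "roll": 0},
  {"tx": -1.8, "ty": 2.1, "tz": 14, "roll": 0},
  {"tx": -1.8, "ty": 2.1, "tz": 16, "roll": 0},
  {"tx": -1.8, "ty": 2.1, "tz": 16, "roll": 0},
  {"tx": -1.8, "ty": 2.1, "tz": 16, "roll": 0},
])

```text
t: 28.62
eef_pos: [530.5, 105.1, 100.8]
tcp_rot: [-3.141, -0.0, 1.835]
ft_force: [-0.1, -0.9, -1.6]
opening: 0.353
grip_force: 30.0
```

>>> step_arm([
  {"tx": 0, "ty": 0, "tz": 1, "roll": 0},
  {"tx": 0, "ty": 0, "tz": 2, "roll": 0},
  {"tx": 0, "ty": 0, "tz": 3, "roll": 0},
  {"tx": 0, "ty": 0, "tz": 3.5, "roll": 0},
  {"tx": 0, "ty": 0, "tz": 3.5, "roll": 0},
  {"tx": 0, "ty": 0, "tz": 3.5, "roll": 0},
])

```text
t: 29.12
eef_pos: [530.6, 105.1, 97.4]
tcp_rot: [-3.142, -0.0, 1.835]
ft_force: [1.0, 1.0, -2.6]
opening: 0.352
grip_force: 30.0
```

>>> step_arm([
  {"tx": 0, "ty": 0, "tz": 0.4, "roll": 0},
  {"tx": 0, "ty": 0, "tz": 0.8, "roll": 0},
  {"tx": 0, "ty": 0, "tz": 1.2, "roll": 0},
  {"tx": 0, "ty": 0, "tz": 1.2, "roll": 0},
])

```text
t: 29.45
eef_pos: [530.6, 105.1, 96.2]
tcp_rot: [3.142, -0.0, 1.835]
ft_force: [0.1, -0.4, -1.9]
opening: 0.355
grip_force: 30.0
```

>>> step_arm([
  {"tx": 0, "ty": 0, "tz": 0.3, "roll": 0},
  {"tx": 0, "ty": 0, "tz": 0.3, "roll": 0},
  {"tx": 0, "ty": 0, "tz": 0.3, "roll": 0},
])

```text
t: 29.7
eef_pos: [530.6, 105.1, 95.9]
tcp_rot: [3.142, -0.0, 1.835]
ft_force: [0.6, 0.9, -2.6]
opening: 0.355
grip_force: 30.0
```

>>> step_arm([
  {"tx": 0, "ty": 0, "tz": 0.3, "roll": 0},
  {"tx": 0, "ty": 0, "tz": 0.6, "roll": 0},
  {"tx": 0, "ty": 0, "tz": 0.6, "roll": 0},
  {"tx": 0, "ty": 0, "tz": 0.6, "roll": 0},
])

```text
t: 30.03
eef_pos: [530.6, 105.1, 95.9]
tcp_rot: [3.141, 0.0, 1.835]
ft_force: [-2.5, 0.2, 5.4]
opening: 0.354
grip_force: 30.0
```

>>> step_arm([
  {"tx": 0, "ty": 0, "tz": 0.2, "roll": 0},
  {"tx": 0, "ty": 0, "tz": 0.4, "roll": 0},
  {"tx": 0, "ty": 0, "tz": 0.4, "roll": 0},
])

```text
t: 30.28
eef_pos: [530.7, 105.1, 95.9]
tcp_rot: [3.141, 0.0, 1.835]
ft_force: [-4.0, -0.1, 10.5]
opening: 0.355
grip_force: 30.0
```

>>> step_arm([
  {"tx": 0, "ty": 0, "tz": -0.4, "roll": 0},
  {"tx": 0, "ty": 0, "tz": -0.4, "roll": 0},
  {"tx": 0, "ty": 0, "tz": -0.4, "roll": 0},
  {"tx": 0, "ty": 0, "tz": -0.4, "roll": 0},
  {"tx": 0, "ty": 0, "tz": -0.4, "roll": 0},
  {"tx": 0, "ty": 0, "tz": -0.4, "roll": 0},
  {"tx": 0, "ty": 0, "tz": -0.4, "roll": 0},
], grip=85)

```text
t: 30.87
eef_pos: [530.6, 105.1, 95.3]
tcp_rot: [-3.142, -0.0, 1.835]
ft_force: [0.7, -0.3, -0.1]
opening: 0.785
grip_force: 0.0
```

>>> step_arm([
  {"tx": 0, "ty": 0, "tz": -8, "roll": 0},
  {"tx": 0, "ty": 0, "tz": -24, "roll": 0},
  {"tx": 0, "ty": 0, "tz": -45, "roll": 0},
  {"tx": 0, "ty": 0, "tz": -70, "roll": 0},
  {"tx": 0, "ty": 0, "tz": -100, "roll": 0},
  {"tx": 15, "ty": 0, "tz": -125, "roll": 0},
  {"tx": 45, "ty": 0, "tz": -140, "roll": 0},
  {"tx": 80, "ty": 0, "tz": -140, "roll": 0},
  {"tx": 115, "ty": 0, "tz": -140, "roll": 0},
  {"tx": 140, "ty": 0, "tz": -140, "roll": 0},
  {"tx": 150, "ty": 0, "tz": -140, "roll": 0},
  {"tx": 150, "ty": 0, "tz": -140, "roll": 0},
])

```text
t: 31.87
eef_pos: [490.8, 251.4, 235.8]
tcp_rot: [3.141, -0.0, 1.837]
ft_force: [-0.1, 0.1, -0.5]
opening: 0.896
grip_force: 0.0
```

Run:
```python
from cell import optics,env
import pickle
from h import *
d={n:optics.read_camera(n) for n in("scene","side")}; pickle.dump(d,open("im9.pkl","wb")); o=pickle.load(open("im0.pkl","rb"))
k=[]
for n,b,t in(("scene",(348,203,370,219),70),("side",(312,166,326,179),80)):
    for c in(o[n],d[n]): 
        K=blob(c,0,t,b); k.append(cen(K)); print(n,cen(K).round(2),cv2.boundingRect(K))
print(tri(o["scene"],k[0],o["side"],k[2]),tri(o["scene"],k[1],o["side"],k[3]))
def rows(c,n):   # pot body silhouette rows through its middle column
    col=358 if n=="scene" else 319; hsv=cv2.cvtColor(c["pixels"],40); a=c["pixels"][150:270,col-3:col+4].mean(1).astype(int); return a[:,1]
for n in d: print(n,np.stack([rows(o[n],n),rows(d[n],n)])[:,(50 if n=="scene" else 8):(114 if n=="scene" else 66):2])
print(env.state()["eef_pos"],env.state()["ft_force"])
```

```text
scene [357.9  211.92] (353, 206, 11, 13)
scene [357.16 211.61] (351, 205, 14, 14)
side [318.2  172.78] (314, 168, 9, 11)
side [318.57 172.68] (314, 168, 10, 11)
[527.85765262 106.31791099 111.04424114] [528.9540561  105.06637335 112.19188374]
scene [[109 113 123  49  19  20  16   8  10  32  53  90 157 197 201 202 201 202
  203 205 196 111  85  87  86  86  85  84  85  85  85  84]
 [ 62  63  70  28  11  11  10   7   8  29  47  82 120 129 118 118 119 119
  120 123 121  95  88  89  89  87  88  88  88  89  87  87]]
side [[104 104 104 135 156  61  45  47  40  44  65  89 130 160 162 160 160 162
  161  83  84  82  83  84  84  84  81  67  70]
 [107 109 110 109 107  51  39  40  41  38  64  89 110 109 111 136 170 170
  172  89  87  87  86  84  85  87  82  67  69]]
[491.547102  249.3866873 235.499494 ] [ 0.69541887  0.6205814  -0.116577  ]
```

```bash
python3 -c "
from cell import env
print(env.job_done())"
```

```text
the job is handed in; nothing more can be done
None
```

I completed every step and handed the job in at about 32 s. The label was scanned from about 12 cm for over 2 s, the scanner is back in its rest, and the camera check shows the lid seated on the pot as before, with the robot touching nothing; the hand-in returned no verdict.

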